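Show the mark under a freshly glazed mug to the camera with an inspection mirror

TASK

The mug on the wire rack is freshly glazed, so it must not be touched or shifted, but the potter's mark under its foot has to be seen by the little camera on the tripod. Lift the inspection mirror up off its two hooks, reach in under the mug, and hold the middle of the glass straight below the mark, level with the camera's lens and angled so that the lens sees the mark in the middle of the mirror. Finish while still holding the mirror steady at that angle in the gripper, touching nothing else with it; leave the bottles standing where they are.

Things in the scene. Friction and masses are not known exactly. Their poses are not given: they have to be found in the camera images.
- mirror: Inspection mirror, 0.18 kg, hanging level across two hooks. Origin: middle of its squared black grip (140 mm long, 14 wide, 11 high); x runs along the grip to the head, z up as it hung, y across the grip (the width to pinch from above). A 6 mm rod leads from x = 70 mm to the head's swivel at x = 185; a wire loop ends at x = -93. Centre of mass near x = +22 mm.
- grip (a point): Point on the mirror's grip, 20 mm from the grip's middle towards the head, at mid height: a good place to pinch, midway in the clear between the hooks. Axes as mirror.
- tail (a point): The end of the hanging loop of the mirror, 90 mm behind the grip's middle. Axes as mirror.
- glass (a point): Centre of the glass (56 x 60 mm, frame 62 x 66 x 5); z: outward normal of the reflecting face; y parallel to the grip's y. The swivel is behind the frame, 13.6 mm from the glass. As hung the normal leans from the grip's z towards its x by 45 +-12 degrees, different each time. The swivel (about y) is stiff, 0.06 N m: it keeps its angle unless the head is pushed, so angle the glass with the grip.
- stand: Tool stand (fixed): wooden base 165 x 85 x 16 mm, origin at its underside; wire hooks at its x = +-50 mm. The grip lies along its x in the hooks, axis 123.5 mm above the table at y = 0. Hook tips (17 mm off, +y side) and posts (32 mm off, -y side) rise to 135 mm: lift at least 25 mm straight up before moving sideways. A thin bar joins the posts at 55 mm height.
- rack: Wire rack (fixed), origin on the table under its ring's middle. Ring of 48 mm radius, top 165 mm high, on four legs that splay to 72 mm radius at +-60 and +-120 degrees from its x. Its +x points to the camera; the openings on its +x and -x side (bring the mirror in by -x) are clear, over 100 mm wide; stretchers 30 mm high join the legs at the other sides.
- mug: Freshly glazed hand-built mug in the shape of a long-necked beast, 130 x 189 x 128 mm, 0.42 kg, standing loose on the rack's ring. Origin on its underside; its foot's middle (the mark) is 20 mm from it along its own +y, its x is roughly along the rack's x; along that direction it reaches 65 mm either side.
- mark (a point): The potter's mark: a ring of 22 mm with an arrow in it, in dark underglaze, in the middle of the mug's underside, about 164 mm above the table, facing down.
- cam: Small black camera on a table tripod (fixed), 123 mm high overall, origin on the table under the front of its body, looking level along its own -x at the rack's axis, from 205 to 250 mm away.
- lens (a point): Front of the camera's lens, 100 mm above the table, 9 mm ahead of the camera's origin. Looks along its own -x.
- sight (a point): The point straight below the mark on the lens's line of sight: on the rack's axis, 100 mm above the table and about 64 mm below the mark. The middle of the glass belongs here.
- bisector (a point): Same point as sight; its z axis is the direction half way between straight up (to the mark) and level towards the lens (45 degrees up towards the camera): the normal that the glass needs there.
- bottle_tall: Slim squeeze bottle, 32 x 32 x 113 mm, loose, behind the rack; origin at its foot.
- bottle_squat: Squat squeeze bottle, 49 x 49 x 96 mm, loose, at the back; origin at its foot.
- bottle_front: Slim squeeze bottle, 32 x 31 x 109 mm, loose, in front, between the rack and the hanging mirror head; origin at its foot.

How it is judged:
On the way, in this order (a step that is already met when the one before it is completed fails the run):
1. the mirror is lifted clear off both hooks, held in the gripper (z of mirror in the frame of stand above 0.145 m and contact force between mirror and stand below 0.1 N and contact force between the fingers and mirror above 1 N), for 0.2 s.
2. the glass is held below the mark and angled so that the lens sees the mark in it (distance between glass and sight below 0.016 m and angle between the z axis of glass and the z axis of bisector, either way round below 0.09 rad and z of lens in the frame of glass above 0.05 m and z of mark in the frame of glass above 0.02 m and contact force between the fingers and mirror above 1 N and height (world z) of tail above 0.012 m and height (world z) of glass above 0.06 m and contact force between mirror and stand below 0.1 N and contact force between mirror and rack below 0.1 N and contact force between mirror and mug below 0.1 N and contact force between mirror and cam below 0.1 N), for 0.5 s.
At the end, for the whole second after the job is handed in: Holds the mirror still, clear of table (tail over 12 mm), stand, rack, mug and camera; glass centre within 16 mm of the point below the mark at lens height; glass normal within 0.09 rad of half way between mark and lens, reflecting side to them; mug upright, within 8 mm of its start (all of step 2 and linear speed of mirror below 0.02 m/s and angular speed of mirror below 0.15 rad/s and distance of mark from where it was at the start of the episode below 0.008 m and angle between mug's own z axis and vertical below 0.06 rad); the arm keeps its last pose, push and grip.
It fails at once if the robot or the mirror pushes on the wet mug (over 0.5 N) (contact force between any of the arm, the fingers, mirror and mug above 0.5 N).
It fails at once if the mug is shifted by more than 10 mm (distance of mark from where it was at the start of the episode above 0.01 m).
It fails at once if a bottle is shifted by more than 20 mm or tipped over (distance of any of bottle_tall, bottle_squat, bottle_front from where it was at the start of the episode above 0.02 m or angle between any of bottle_tall, bottle_squat, bottle_front's own z axis and vertical above 0.35 rad).
It also fails if it takes over 38 s, if anything falls off the work surface, if the arm or the gripper's body presses on something with over 40 N, if the wrist force passes 120 N, or if a joint passes its speed limit or range.

ROBOT

A 6-joint arm with a two-finger parallel gripper is mounted at the origin on a cart in front of the work surface, level with it; the furniture and walls round the work are solid. World frame = base frame: x ahead of the robot, y to its left, z up, the work surface at z = 0. Lengths are in m, angles in rad, forces in N, time in s.
With the tool pointing down it reaches from about 0.425 to 1.125 m from the base axis. Payload 14.9 kg.
Tool frame: the origin (TCP) lies midway between the tips of the shut fingers; the grasp point (between the pads) lies 19 mm behind it (arm.hold_point_z is the z of the grasp point in the tool frame, in m); z points along the fingers, y is the line along which they close (so a half turn about z gives the same grasp; the last joint's range is limited). The gripper opens to 91 mm and grips with 3 to 60 N. Pads are 32 mm wide; open, the fingers measure 118 mm over their backs; the gripper's body (76 mm by 178 mm) begins 60 mm behind the grasp point.
Start: joints at [-1.205, 0.379, 1.734, -0, 1.028, -0.033], TCP at [0.272, -0.645, 0.214] pointing down, gripper open.
Joint ranges: [-2.77, 2.77], [-0.74, 2.19], [0, 2.66], [-1.06, 4.2], [0.31, 2.87], [-3.08, 3.08]. Speed limits (rad/s): [1.89, 1.89, 2.39, 3.14, 3.14, 3.14].

INTERFACE

Orientations are given as a rotation vector (axis times angle).
In Python, from workcell import arm gives the robot as it stands. The module is installed in compiled form; this text tells all that it offers.
- The arm moves only by the shell command python3 -m creep 'ROWS'. ROWS is JSON, a list of rows, each an object of numbers: "dx", "dy", "dz": the shift along the tool's x, y, z in mm; "spin": the turn about the tool's z in units of 5 degrees (1.0 is 5 degrees); "jaw": the closure, from -1 (fully open) to 1 (shut). In form: [{"dx": .., "dy": .., "dz": .., "spin": .., "jaw": ..}, ...]. A call has 1 to 10 rows; each row shifts and turns the commanded pose from where the row before left it, along the tool's axes as they then stand; what a row does not reach is not made up. A row lasts 1/10 s, in which the tool goes at most 50 mm and 8.59 degrees, less where a joint would pass 70% of its speed; a pose out of reach is approached as far as the arm can. A call is refused whole if a number of a shift passes 50 or a number of a turn 1, either way. A call with a gripper value outside its range is refused whole. The fingers move at their own pace and stop on an object; the grip force is fixed at half the most. Time passes only in rows, so rows that do not move let the fingers close. It gives the time, the measured TCP pose, the force, the opening and the grip force at its end, in the units of the state.
- arm.observe(): the state, without advancing time (a new reading comes with each control period).
- arm.camera(name): name is "side" or "top" or "wrist"; returns the picture (400x640x3 uint8, red, green, blue); there is no depth.
- arm.calibration(name): a dict with "mtx" (3x3 intrinsics, pixels), "pose" (4x4, takes a point from camera to world coordinates); the wrist camera has in their place "tool_from_camera" (4x4, takes a point from camera to tool coordinates, whose origin is the TCP and whose axes are the flange's). Camera axes: x right, y up, looking along -z (the intrinsics and any distortion apply to the point x, -y, -z); pixel columns grow to the right and rows downward; lengths in m; the calibration is good to about 2 mm. A picture is of the moment at which its call begins: read the wrist's pose just before it. calibration takes no time and is no camera call.
- arm.sign_off(): hands the job in; it is judged then, once.
The state is a dict: "time": time; "joints": joint angles; "joint_velocities": joint speeds; "effort": joint torques, N m; "tcp_pos": TCP position; "tool_rot": TCP orientation; "wrist_force": force on the tool from outside, world axes, zero at the start; "torque": the same for the moment, N m; "finger_gap": finger opening in m; "finger_force": force on a finger pad.
Only numpy, scipy, OpenCV 4.12 (cv2) and the standard library are available. Lean on these libraries where they do the work, as an engineer would, in place of code of your own. Each camera call takes 0.05 s, during which the arm holds its last target. There are 200 camera calls.

## Working session

There is one attempt and no reset: what is moved stays moved. The work goes in short steps, Python scripts to look and compute and a shell command to move; the robot and the scene stay as the last step left them, time stands still between calls to the robot, and variables do not carry over. Pictures are saved under pics/ and viewed, at most 10 in all, crops included, and the job is handed in when it is done.

```bash
mkdir -p pics; python3 - <<'E'
from workcell import arm
import cv2,numpy as np
np.set_printoptions(precision=4,suppress=True)
s=arm.observe();print({k:np.round(v,4) for k,v in s.items()},arm.hold_point_z)
for n in("side","top","wrist"):
    im=arm.camera(n);cv2.imwrite(f"pics/{n}0.png",im[:,:,::-1]);c=arm.calibration(n)
    print(n,{k:np.array(v) for k,v in c.items()})
E
```

```text
{'time': np.float64(0.0), 'joints': array([-1.2053,  0.3794,  1.7348, -0.    ,  1.0285, -0.0333]), 'joint_velocities': array([ 0.0004, -0.0003, -0.0005, -0.0011,  0.0016, -0.002 ]), 'effort': array([ -0.0039, -76.3723, -43.4374,   0.0649,   0.0423,  -0.0001]), 'tcp_pos': array([ 0.2717, -0.6447,  0.2133]), 'tool_rot': array([-3.0783, -0.622 ,  0.0003]), 'wrist_force': array([-0.2812,  0.0334, -1.124 ]), 'torque': array([-0.0097, -0.0016, -0.0015]), 'finger_force': np.float64(0.0), 'finger_gap': np.float64(0.0914)} -0.0188
side {'mtx': array([[362.1655,   0.    , 317.1211],
       [  0.    , 362.1655, 201.5722],
       [  0.    ,   0.    ,   1.    ]]), 'pose': array([[ 0.9994,  0.0128, -0.0317,  0.4699],
       [-0.0333,  0.5731, -0.8188, -0.752 ],
       [ 0.0076,  0.8194,  0.5732,  0.6733],
       [ 0.    ,  0.    ,  0.    ,  1.    ]])}
top {'mtx': array([[436.2918,   0.    , 323.4508],
       [  0.    , 436.2918, 197.7341],
       [  0.    ,   0.    ,   1.    ]]), 'pose': array([[ 0.0188,  0.9835, -0.1801,  0.2723],
       [-0.9998,  0.0182, -0.005 ,  0.0516],
       [-0.0016,  0.1802,  0.9836,  1.461 ],
       [ 0.    ,  0.    ,  0.    ,  1.    ]])}
wrist {'mtx': array([[275.8963,   0.    , 318.3621],
       [  0.    , 275.8963, 202.5765],
       [  0.    ,   0.    ,   1.    ]]), 'tool_from_camera': array([[-0.0006,  0.9602,  0.2792,  0.0791],
       [ 1.    ,  0.0004,  0.0008,  0.0002],
       [ 0.0006,  0.2792, -0.9602, -0.1714],
       [ 0.    ,  0.    ,  0.    ,  1.    ]])}
```

View pics/top0.png

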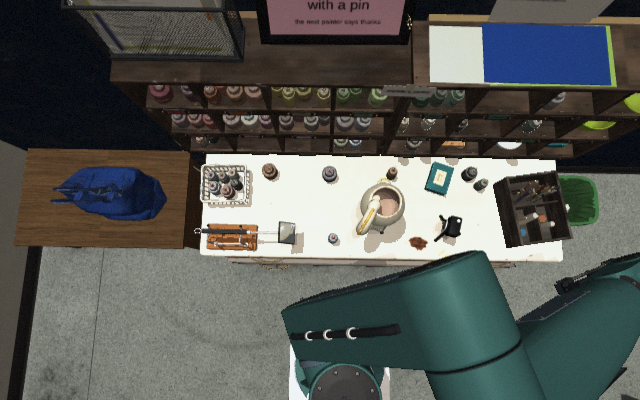

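View pics/side0.png

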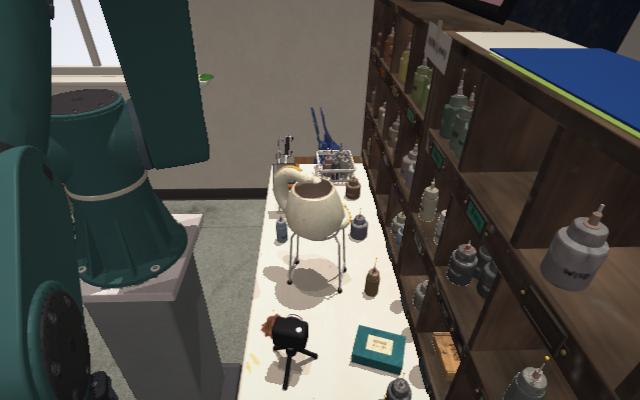

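The top view shows the mirror on its stand at (200–295, 235), the mug and rack at (381, 208), the tripod camera at (453, 227) and the front bottle at (333, 238). The side view shows the mug at (315, 210), the rack feet around (290–345, 265–290) and the camera at (290, 333).

```bash
python3 - <<'E'
import cv2,numpy as np
t=cv2.imread("pics/top0.png");s=cv2.imread("pics/side0.png")
cv2.imwrite("pics/c1.png",np.vstack([cv2.resize(t[210:260,190:350],None,fx=5,fy=5,interpolation=2),cv2.resize(t[170:255,330:490],None,fx=4,fy=4,interpolation=2)[:,:].copy() if 0 else cv2.copyMakeBorder(cv2.resize(t[170:255,330:490],None,fx=4,fy=4,interpolation=2),0,0,0,160,0)]))
cv2.imwrite("pics/c2.png",cv2.resize(s[225:400,230:410],None,fx=3.3,fy=3.3,interpolation=2))
E
```

```text
(no output)
```

View pics/c1.png

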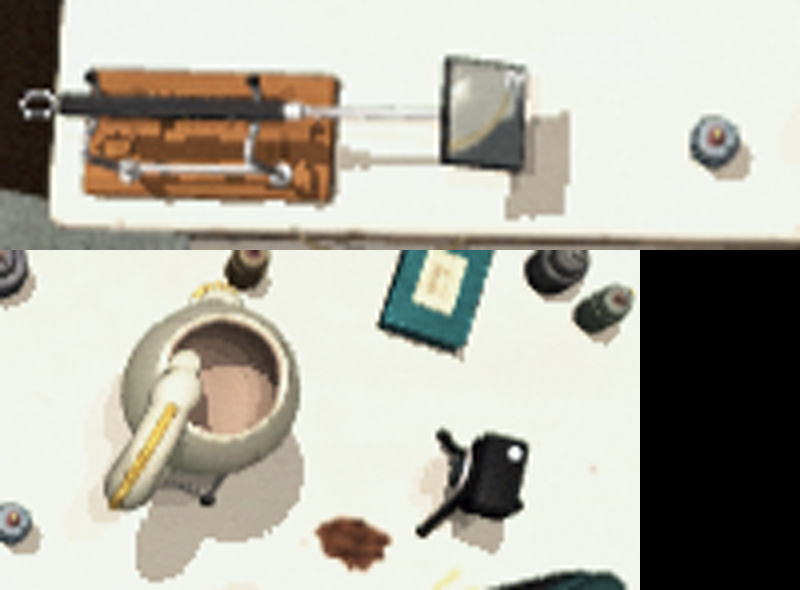

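View pics/c2.png

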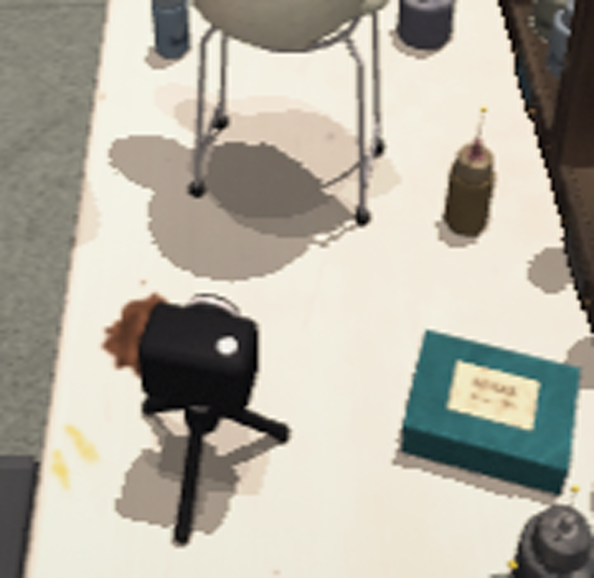

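The crops give the rack feet at c2 (197,189), (220,122), (376,147), (362,217). In c1 the grip runs from (62,104) to (283,111) and the frame corners are (445,57), (527,68), (524,172), (440,160).

```bash
cat > h.py <<'E'
from workcell import arm
import numpy as np, cv2
from scipy.spatial.transform import Rotation as R
np.set_printoptions(precision=4,suppress=True)
def pose(n,s=None):
    c=arm.calibration(n)
    if n!="wrist": return np.array(c["mtx"]),np.array(c["pose"])
    s=s or arm.observe(); T=np.eye(4);T[:3,:3]=R.from_rotvec(s["tool_rot"]).as_matrix();T[:3,3]=s["tcp_pos"]
    return np.array(c["mtx"]),T@np.array(c["tool_from_camera"])
def ray(K,P,uv):
    u,v=uv; d=np.array([(u-K[0,2])/K[0,0],-(v-K[1,2])/K[1,1],-1.]); return P[:3,3],P[:3,:3]@d
def onz(K,P,uv,z):
    o,d=ray(K,P,uv); return o+d*(z-o[2])/d[2]
def two(r1,r2):
    A=np.stack([r1[1],-r2[1]],1); t=np.linalg.lstsq(A,r2[0]-r1[0],rcond=None)[0]
    a=r1[0]+t[0]*r1[1];b=r2[0]+t[1]*r2[1]; return (a+b)/2,np.linalg.norm(a-b)
def proj(K,P,X):
    p=np.linalg.inv(P)@np.append(X,1); return K[:2,:2]@np.array([p[0],-p[1]])/-p[2]+K[:2,2]
E
python3 - <<'E'
from h import *
T=pose("top");S=pose("side")
c2=lambda u,v:(230+u/3.3-.35,225+v/3.3-.35)
c1=lambda u,v:(190+u/5-.4,210+v/5-.4); c1b=lambda u,v:(330+u/4-.4,170+(v-250)/4-.4)
F=np.array([onz(*S,c2(*p),.005) for p in[(197,189),(220,122),(376,147),(362,217)]]);print("feet",F,F.mean(0))
print([np.linalg.norm(F[i]-F[(i+1)%4]) for i in range(4)])
c=F.mean(0);rx=(F[0]-F[1]+F[3]-F[2]);print("rack yaw",np.degrees(np.arctan2(rx[1],rx[0])))
# cam: top face centre in top view (499,475), white dot two views
d,e=two(ray(*T,c1b(515,453)),ray(*S,c2(227,345)));print("dot",d,e)
b=onz(*T,c1b(497,475),.123);print("camtop",b,"dir",np.degrees(np.arctan2(*(b-c)[[1,0]])),np.linalg.norm((b-c)[:2]))
g0=onz(*T,c1(62,104),.129);g1=onz(*T,c1(283,111),.129);print("grip",g0,g1,np.linalg.norm(g1-g0))
ax=(g1-g0)/np.linalg.norm(g1-g0);print("mirror yaw",np.degrees(np.arctan2(ax[1],ax[0])),"mid",(g0+g1)/2)
print("headcorners",[onz(*T,c1(*p),.13) for p in[(445,57),(527,68),(524,172),(440,160)]])
print("loop",onz(*T,c1(22,103),.1235))
print("bottle front top",onz(*T,c1(717,137),.109),"tall",onz(*T,(330+245/4,170+10/4),.113))
print("stand base corners",[onz(*T,c1(*p),.016) for p in[(88,68),(338,78),(332,203),(86,192)]])
E
```

```text
feet [[ 0.4276 -0.138   0.005 ]
 [ 0.4437 -0.0685  0.005 ]
 [ 0.5641 -0.0987  0.005 ]
 [ 0.5475 -0.168   0.005 ]] [ 0.4957 -0.1183  0.005 ]
[np.float64(0.0713654709665613), np.float64(0.12421970389583077), np.float64(0.0712188620659402), np.float64(0.12359778913514655)]
rack yaw -103.24398112310108
dot [ 0.4541 -0.3587  0.1248] 0.0005832612831016743
camtop [ 0.4367 -0.3448  0.123 ] dir -104.60251621717204 0.23406132003447197
grip [0.4076 0.4284 0.129 ] [0.4058 0.2928 0.129 ] 0.13563632200686757
mirror yaw -90.74651323921364 mid [0.4067 0.3606 0.129 ]
headcorners [array([0.4408, 0.1947, 0.13  ]), array([0.435 , 0.1442, 0.13  ]), array([0.3713, 0.144 , 0.13  ]), array([0.3776, 0.1954, 0.13  ])]
loop [0.4083 0.4546 0.1235]
bottle front top [0.3967 0.0265 0.109 ] tall [ 0.6045 -0.1552  0.113 ]
stand base corners [array([0.4434, 0.4447, 0.016 ]), array([0.4398, 0.2777, 0.016 ]), array([0.357 , 0.2779, 0.016 ]), array([0.3612, 0.4405, 0.016 ])]
```

```bash
python3 -m creep '[{"dz":-45,"spin":-1,"jaw":-1},{"dz":-45,"spin":-1},{"dz":-45,"spin":-1},{"dz":-45,"spin":-1},{"spin":-1},{"spin":-1},{"spin":-1},{"spin":-1},{"spin":-1},{"spin":-1}]'; python3 -m creep '[{"spin":-1},{"spin":-1},{"spin":-1},{"spin":-0.25},{"dx":0}]'; python3 - <<'E'
from h import *
s=arm.observe();m=R.from_rotvec(s["tool_rot"]).as_matrix();print(m,s["joints"])
E
```

```text
[[ 0.9215  0.3883 -0.0003]
 [ 0.3883 -0.9215  0.0008]
 [ 0.     -0.0008 -1.    ]] [-1.2053  0.3793  1.7346  0.      1.0285 -0.0333]schema error: expected keys dx, dy, dz, spin, jaw
schema error: expected keys dx, dy, dz, spin, jaw
```

All keys are needed in every row.

```bash
python3 -m creep '[{"dx":0,"dy":0,"dz":-45,"spin":-1,"jaw":-1},{"dx":0,"dy":0,"dz":-45,"spin":-1,"jaw":-1},{"dx":0,"dy":0,"dz":-45,"spin":-1,"jaw":-1},{"dx":0,"dy":0,"dz":-45,"spin":-1,"jaw":-1},{"dx":0,"dy":0,"dz":0,"spin":-1,"jaw":-1},{"dx":0,"dy":0,"dz":0,"spin":-1,"jaw":-1},{"dx":0,"dy":0,"dz":0,"spin":-1,"jaw":-1},{"dx":0,"dy":0,"dz":0,"spin":-1,"jaw":-1},{"dx":0,"dy":0,"dz":0,"spin":-1,"jaw":-1},{"dx":0,"dy":0,"dz":0,"spin":-1,"jaw":-1}]'; python3 -m creep '[{"dx":0,"dy":0,"dz":0,"spin":-1,"jaw":-1},{"dx":0,"dy":0,"dz":0,"spin":-1,"jaw":-1},{"dx":0,"dy":0,"dz":0,"spin":-1,"jaw":-1},{"dx":0,"dy":0,"dz":0,"spin":-0.25,"jaw":-1}]'; python3 - <<'E'
from h import *
s=arm.observe();m=R.from_rotvec(s["tool_rot"]).as_matrix();print(m,s["joints"],s["tcp_pos"])
E
```

```text
time: 1.15
tcp_pos: [0.2718, -0.645, 0.3936]
tool_rot: [-2.524, -1.87, -0.0]
wrist_force: [-0.1, -0.4, 0.1]
finger_gap: 0.0909
finger_force: 0.0
time: 1.55
tcp_pos: [0.2718, -0.645, 0.3937]
tool_rot: [-2.236, -2.206, -0.0]
wrist_force: [-0.9, -0.2, -0.3]
finger_gap: 0.0912
finger_force: 0.0
[[ 0.0136  0.9999 -0.0002]
 [ 0.9999 -0.0136  0.0004]
 [ 0.0004 -0.0002 -1.    ]] [-1.2053  0.23    1.5951 -0.      1.317  -1.1917] [ 0.2718 -0.645   0.3937]
```

```bash
python3 -m creep '[{"dx":45,"dy":19,"dz":0,"spin":0,"jaw":-1},{"dx":45,"dy":19,"dz":0,"spin":0,"jaw":-1},{"dx":45,"dy":19,"dz":0,"spin":0,"jaw":-1},{"dx":45,"dy":19,"dz":0,"spin":0,"jaw":-1},{"dx":45,"dy":19,"dz":0,"spin":0,"jaw":-1},{"dx":45,"dy":19,"dz":0,"spin":0,"jaw":-1},{"dx":45,"dy":19,"dz":0,"spin":0,"jaw":-1},{"dx":45,"dy":19,"dz":0,"spin":0,"jaw":-1},{"dx":45,"dy":19,"dz":0,"spin":0,"jaw":-1},{"dx":45,"dy":19,"dz":0,"spin":0,"jaw":-1}]'; python3 -m creep '[{"dx":45,"dy":10,"dz":0,"spin":0,"jaw":-1},{"dx":45,"dy":0,"dz":0,"spin":0,"jaw":-1},{"dx":45,"dy":-10,"dz":0,"spin":0,"jaw":-1},{"dx":45,"dy":-10,"dz":0,"spin":0,"jaw":-1},{"dx":40,"dy":-15,"dz":0,"spin":0,"jaw":-1},{"dx":0,"dy":0,"dz":0,"spin":0,"jaw":-1}]'; python3 - <<'E'
from h import *
import json
s=arm.observe();im=arm.camera("wrist");print(s["tcp_pos"],s["time"])
json.dump({k:np.array(v).tolist() for k,v in s.items()},open("w1.json","w"))
cv2.imwrite("pics/w1.png",im[:,:,::-1])
E
```

```text
time: 2.55
tcp_pos: [0.4692, -0.1962, 0.3941]
tool_rot: [2.241, 2.201, 0.0]
wrist_force: [0.5, -1.8, 0.3]
finger_gap: 0.091
finger_force: 0.0
time: 3.15
tcp_pos: [0.4459, 0.0255, 0.394]
tool_rot: [-2.236, -2.206, -0.001]
wrist_force: [0.4, -0.1, -0.2]
finger_gap: 0.0911
finger_force: 0.0
[0.4459 0.0255 0.394 ] 3.15
```

View pics/w1.png

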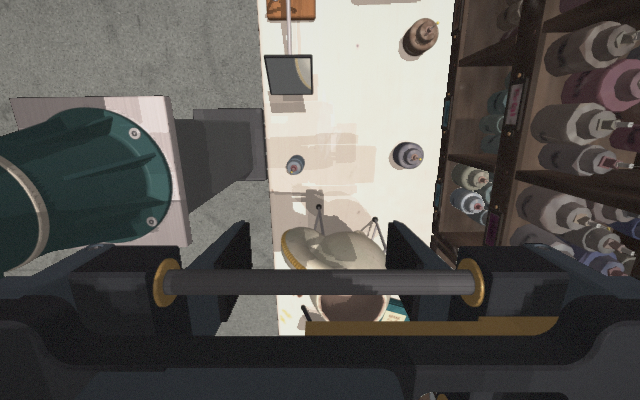

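The wrist view shows the mirror head, with its frame around (265–313, 55–95), and the front bottle at (295,165), all clear.

```bash
python3 -m creep '[{"dx":45,"dy":-9,"dz":0,"spin":0,"jaw":-1},{"dx":45,"dy":-8,"dz":0,"spin":0,"jaw":-1},{"dx":45,"dy":-8,"dz":0,"spin":0,"jaw":-1},{"dx":45,"dy":-8,"dz":0,"spin":0,"jaw":-1},{"dx":35,"dy":-8,"dz":0,"spin":0,"jaw":-1},{"dx":0,"dy":0,"dz":0,"spin":0,"jaw":-1},{"dx":0,"dy":0,"dz":0,"spin":0,"jaw":-1}]'; python3 - <<'E'
from h import *
import json
s=arm.observe();im=arm.camera("wrist");print(s["tcp_pos"],s["time"])
json.dump({k:np.array(v).tolist() for k,v in s.items()},open("w2.json","w"))
cv2.imwrite("pics/w2.png",im[:,:,::-1])
w1=cv2.imread("pics/w1.png");w2=im[:,:,::-1]
a=cv2.resize(w1[40:110,250:330],None,fx=5,fy=5,interpolation=2);
b=cv2.resize(w2[20:270,230:410],None,fx=2.2,fy=2.2,interpolation=2)
c=np.zeros((560,800,3),np.uint8);c[:350,:400]=a;c[:550,404:800]=b;cv2.imwrite("pics/m.png",c)
E
```

```text
time: 3.9
tcp_pos: [0.41, 0.2377, 0.3937]
tool_rot: [2.239, 2.204, -0.001]
wrist_force: [-0.8, -0.1, -0.2]
finger_gap: 0.0911
finger_force: 0.0
[0.41   0.2377 0.3937] 3.9
```

View pics/m.png

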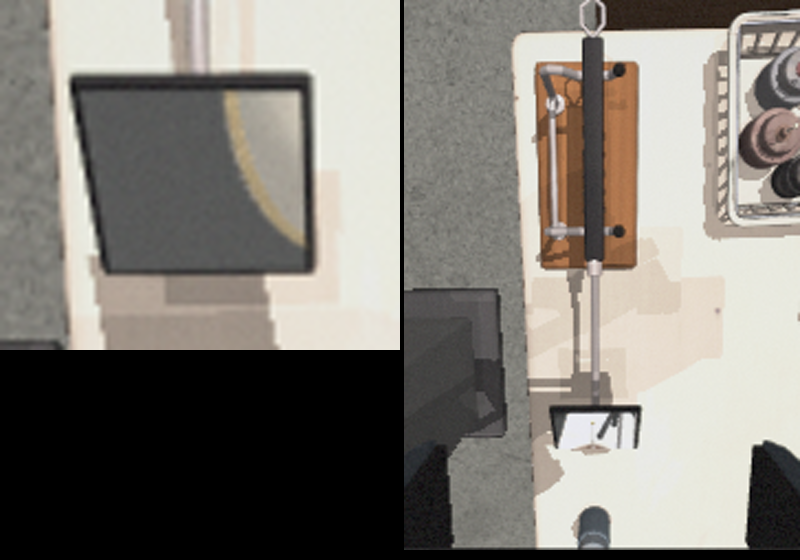

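The montage shows the frame corners in view 1 at (70,75), (312,72), (313,271), (108,272). In view 2 the head spans (550–641, 406–448) and the grip runs along column 594 from v=38 to 262.

```bash
python3 - <<'E'
from h import *
import json
A=pose("wrist",json.load(open("w1.json")));B=pose("wrist",json.load(open("w2.json")))
a=lambda u,v:(250+u/5-.4,40+v/5-.4); b=lambda u,v:(230+(u-404)/2.2-.27,20+v/2.2-.27)
TL,e1=two(ray(*A,a(70,74)),ray(*B,b(550,406)));TR,e2=two(ray(*A,a(312,73)),ray(*B,b(641,406)))
BL,e3=two(ray(*A,a(108,272)),ray(*B,b(557,449)));BR,e4=two(ray(*A,a(314,272)),ray(*B,b(640,449)))
print(TL,TR,BL,BR,[e1,e2,e3,e4])
print("w",np.linalg.norm(TL-TR),np.linalg.norm(BL-BR),"h",np.linalg.norm(TL-BL),np.linalg.norm(TR-BR))
c=(TL+TR+BL+BR)/4;v=(BL+BR-TL-TR)/2;print("centre",c,"theta",np.degrees(np.arctan2(-v[2],np.hypot(v[0],v[1]))),"ydir",TL-TR)
g0=onz(*B,b(594,38),.129);g1=onz(*B,b(594,262),.129);print("grip",g0,g1,np.linalg.norm(g1-g0),(g0+g1)/2,"yaw",np.degrees(np.arctan2(*(g1-g0)[[1,0]])))
# fit theta w/ model: edges in mirror plane
from scipy.optimize import least_squares
for h in(62,66):
  def f(p):
    th,z,y0,k=p; n=np.array([-np.sin(th),np.cos(th)]); t=np.array([-np.cos(th),-np.sin(th)]) # (y,z)
    gc=np.array([y0,z])+.0136*n; r=[]
    for sgn,ua,ub in((-1,73.5,406),(1,272,449)):
      p2=gc+sgn*h/2000*t
      X=np.array([.407,p2[0],p2[1]])
      r+=[proj(*A,X)[1]-a(0,ua)[1],proj(*B,X)[1]-b(404,ub)[1]]
    return r+[(z-.1235)/.0005*.3,k]
  s=least_squares(f,[.78,.1235,.175,0]);print(h,np.degrees(s.x[0]),s.x,s.fun)
E
```

```text
[0.3743 0.1942 0.1513] [0.4393 0.1934 0.1516] [0.3753 0.1476 0.1138] [0.4396 0.1468 0.1151] [np.float64(9.52808919324975e-05), np.float64(0.0007256618148270983), np.float64(0.0003574861121847773), np.float64(0.0022436693144444204)]
w 0.06508941009562529 0.06436532940284456 h 0.05981021739895421 0.05921233943192111
centre [0.4071 0.1705 0.1329] theta 38.477978261811316 ydir [-0.0651  0.0009 -0.0004]
grip [0.4098 0.4316 0.129 ] [0.4072 0.2924 0.129 ] 0.1392587204112343 [0.4085 0.362  0.129 ] yaw -91.06729294690058
62 40.978381655932175 [0.7152 0.1232 0.1793 0.    ] [-0.3948  0.4061  0.1804 -0.0928 -0.1912  0.    ]
66 44.25042669038001 [0.7723 0.1231 0.1797 0.    ] [-0.8076  0.7685  0.6887 -0.5255 -0.233   0.    ]
```

```bash
python3 - <<'E'
import cv2
w=cv2.imread("pics/w2.png");cv2.imwrite("pics/z.png",cv2.resize(w[198:230,290:345],None,fx=14,fy=14,interpolation=2))
E
```

```text
(no output)
```

View pics/z.png

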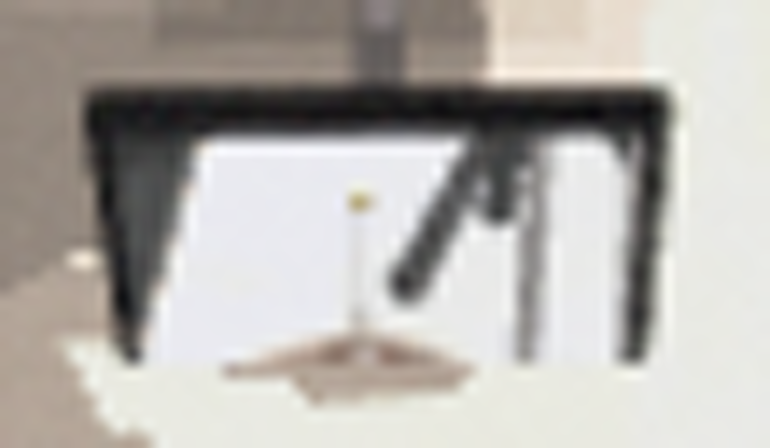

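The zoom shows reflections in the glass: the tripod feet at (405,285) and (495,215), and the front bottle's yellow tip at (360,203). I can get the tilt directly from these.

```bash
python3 - <<'E'
from h import *
import json
from scipy.optimize import least_squares
T=pose("top");B=pose("wrist",json.load(open("w2.json")))
c1b=lambda u,v:(330+u/4-.4,170+(v-250)/4-.4);c1=lambda u,v:(190+u/5-.4,210+v/5-.4)
z=lambda u,v:np.array([290+u/14-.46,198+v/14-.46])
pts={"footA":(onz(*T,c1b(421,531),.006),z(405,285)),"footB":(onz(*T,c1b(443,435),.006),z(495,215)),"tip":(onz(*T,c1(716,136),.107),z(360,203))}
ax=np.array([np.cos(np.radians(-91)),np.sin(np.radians(-91)),0])
def pr(th,F,sw=.185):
    n=ax*np.sin(th)+np.array([0,0,np.cos(th)]); g=np.array([.4085,.362,.1235])+sw*ax+.0136*n
    return proj(*B,F-2*np.dot(F-g,n)*n)
for k,(F,uv) in pts.items():
    s=least_squares(lambda t:pr(t[0],F)[1]-uv[1],[.72]);print(k,F,uv,np.degrees(s.x),pr(s.x[0],F))
E
```

```text
footA [ 0.403  -0.3146  0.006 ] [318.4686 217.8971] [42.5696] [319.293  217.8971]
footB [ 0.4841 -0.3353  0.006 ] [324.8971 212.8971] [43.2845] [342.3589 212.8971]
tip [0.3975 0.0271 0.107 ] [315.2543 212.04  ] [42.6477] [314.4068 212.04  ]
```

```bash
python3 -m creep '[{"dx":35,"dy":-1,"dz":30,"spin":0,"jaw":-1},{"dx":35,"dy":-1,"dz":40,"spin":0,"jaw":-1},{"dx":34,"dy":-1,"dz":40,"spin":0,"jaw":-1},{"dx":0,"dy":0,"dz":40,"spin":0,"jaw":-1},{"dx":0,"dy":0,"dz":40,"spin":0,"jaw":-1},{"dx":0,"dy":0,"dz":35,"spin":0,"jaw":-1},{"dx":0,"dy":0,"dz":30,"spin":0,"jaw":-1},{"dx":0,"dy":0,"dz":20,"spin":0,"jaw":-1},{"dx":0,"dy":0,"dz":14,"spin":0,"jaw":-1},{"dx":0,"dy":0,"dz":0,"spin":0,"jaw":-1}]' && python3 -m creep '[{"dx":0,"dy":0,"dz":0,"spin":0,"jaw":0},{"dx":0,"dy":0,"dz":0,"spin":0,"jaw":0.4},{"dx":0,"dy":0,"dz":0,"spin":0,"jaw":0.6},{"dx":0,"dy":0,"dz":0,"spin":0,"jaw":0.6}]'
```

```text
time: 4.95
tcp_pos: [0.4084, 0.3367, 0.1079]
tool_rot: [-2.241, -2.202, 0.004]
wrist_force: [0.0, -0.3, 0.5]
finger_gap: 0.091
finger_force: 0.0
time: 5.35
tcp_pos: [0.4087, 0.3384, 0.1099]
tool_rot: [2.239, 2.204, 0.002]
wrist_force: [1.2, 0.4, -0.3]
finger_gap: 0.0621
finger_force: 0.0
```

```bash
python3 -m creep '[{"dx":3,"dy":0,"dz":5,"spin":0,"jaw":0.6},{"dx":0,"dy":0,"dz":0,"spin":0,"jaw":0.6},{"dx":0,"dy":0,"dz":0,"spin":0,"jaw":1},{"dx":0,"dy":0,"dz":0,"spin":0,"jaw":1},{"dx":0,"dy":0,"dz":0,"spin":0,"jaw":1},{"dx":0,"dy":0,"dz":0,"spin":0,"jaw":1},{"dx":0,"dy":0,"dz":0,"spin":0,"jaw":1},{"dx":0,"dy":0,"dz":0,"spin":0,"jaw":1},{"dx":0,"dy":0,"dz":0,"spin":0,"jaw":1},{"dx":0,"dy":0,"dz":0,"spin":0,"jaw":1}]'
```

```text
time: 6.35
tcp_pos: [0.4084, 0.3412, 0.1042]
tool_rot: [-2.239, -2.204, 0.0]
wrist_force: [-1.3, 0.1, 0.4]
finger_gap: 0.0142
finger_force: 30.0
```

```bash
python3 -m creep '[{"dx":0,"dy":0,"dz":-8,"spin":0,"jaw":1},{"dx":0,"dy":0,"dz":-16,"spin":0,"jaw":1},{"dx":0,"dy":0,"dz":-20,"spin":0,"jaw":1},{"dx":0,"dy":0,"dz":-20,"spin":0,"jaw":1},{"dx":0,"dy":0,"dz":-10,"spin":0,"jaw":1},{"dx":0,"dy":0,"dz":0,"spin":0,"jaw":1},{"dx":0,"dy":0,"dz":0,"spin":0,"jaw":1},{"dx":0,"dy":0,"dz":0,"spin":0,"jaw":1}]'; python3 - <<'E'
from h import *
s=arm.observe();print(s["torque"],s["time"])
cv2.imwrite("pics/top1.png",arm.camera("top")[:,:,::-1]);cv2.imwrite("pics/side1.png",arm.camera("side")[:,:,::-1])
t=cv2.imread("pics/top1.png")
cv2.imwrite("pics/l.png",cv2.resize(t[195:265,190:350],None,fx=5,fy=5,interpolation=2))
# goal for glass at rack axis
from math import *
c=np.array([.4957,-.1183]);yaw=radians(-103.9);d=np.array([cos(yaw),sin(yaw)])
th=radians(42.6);off=.185+.0136*sin(th)-.021
g=c-off*d;z=.1-.0136*cos(th)-.0193
print("goal tcp",g,z,"tool yaw",180-103.9,"now",s["tcp_pos"])
E
```

```text
time: 7.15
tcp_pos: [0.408, 0.3408, 0.1772]
tool_rot: [-2.239, -2.204, 0.002]
wrist_force: [-0.1, -0.3, -1.7]
finger_gap: 0.0138
finger_force: 30.0
[-0.0484 -0.0639  0.0188] 7.15
goal tcp [0.5373 0.0498] 0.07068907961517162 tool yaw 76.1 now [0.408  0.3408 0.1772]
```

View pics/l.png

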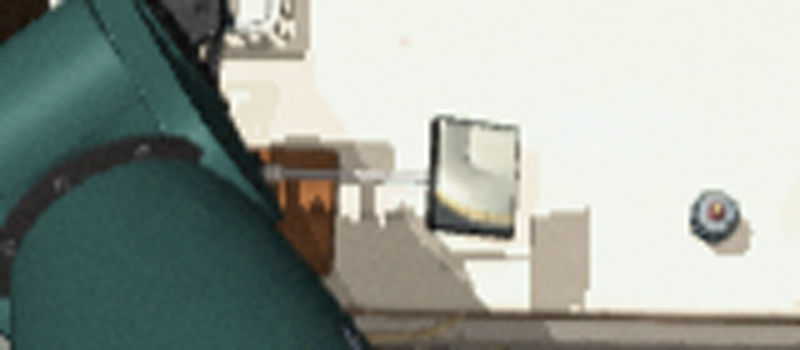

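Mirror is in the gripper, with its head at about (475,178) in the crop and clear of the stand. Next I check the clearances for the approach.

```bash
python3 - <<'E'
from h import *
T=pose("top")
d=np.array([np.cos(np.radians(-103.9)),np.sin(np.radians(-103.9))]);c=np.array([.4957,-.1183])
n=np.array([-d[1],d[0]])
for k,uv,z in[("basket",(201,166),.06),("basket",(250,163),.06),("basket",(253,204),.06),("basket",(204,207),.06),("botA",(270,170),.1),("botB",(330,172),.1),("botC",(391,172),.1),("front",(333.5,237.5),.109)]:
    p=onz(*T,uv,z)[:2];print(k,p,"along/lat",(p-c)@d,(p-c)@n)
E
```

```text
basket [0.6281 0.466 ] along/lat -0.5989774530731924 -0.011848018118779474
basket [0.6413 0.3043] along/lat -0.44517572691198665 0.03983547962435627
basket [0.5038 0.2877] along/lat -0.39608747209972905 -0.08964392035364227
basket [0.491  0.4467] along/lat -0.5473010657648799 -0.14030171236848069
botA [0.6088 0.2317] along/lat -0.3669399322059451 0.02569968760483439
botB [0.6057 0.0391] along/lat -0.17921963391188053 0.06901730966900003
botC [ 0.6094 -0.1564] along/lat 0.009664372209088203 0.11947389014976123
front [0.3952 0.025 ] along/lat -0.11492613010884854 -0.1319843358994287
```

```bash
python3 -m creep '[{"dx":0,"dy":0,"dz":0,"spin":0.54,"jaw":1},{"dx":0,"dy":0,"dz":0,"spin":0.5,"jaw":1},{"dx":-20,"dy":20,"dz":0,"spin":0,"jaw":1},{"dx":-30,"dy":30,"dz":0,"spin":0,"jaw":1},{"dx":-30,"dy":30,"dz":0,"spin":0,"jaw":1},{"dx":-30,"dy":30,"dz":0,"spin":0,"jaw":1},{"dx":-25,"dy":20,"dz":0,"spin":0,"jaw":1},{"dx":-15,"dy":10,"dz":0,"spin":0,"jaw":1},{"dx":-15,"dy":10,"dz":0,"spin":0,"jaw":1},{"dx":0,"dy":0,"dz":0,"spin":0,"jaw":1}]'; python3 - <<'E'
from h import *
s=arm.observe();m=R.from_rotvec(s["tool_rot"]).as_matrix();print(s["tcp_pos"],np.degrees(np.arctan2(m[1,0],m[0,0])))
cv2.imwrite("pics/top2.png",arm.camera("top")[:,:,::-1]);s2=arm.camera("side")[:,:,::-1];cv2.imwrite("pics/side2.png",s2)
t=cv2.imread("pics/top2.png")
cv2.imwrite("pics/n.png",np.hstack([cv2.resize(t[140:260,270:420],None,fx=3,fy=3,interpolation=2)[:360],cv2.resize(s2[120:300,240:400],(320,360),interpolation=2)]))
E
```

```text
time: 8.25
tcp_pos: [0.5406, 0.1597, 0.1777]
tool_rot: [-2.338, -2.098, 0.001]
wrist_force: [-0.6, 0.6, -2.6]
finger_gap: 0.0139
finger_force: 30.0
[0.5406 0.1597 0.1777] 83.79409368590647
```

View pics/n.png

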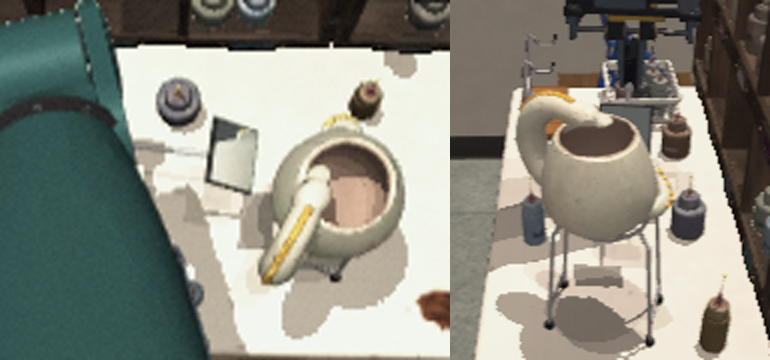

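The mirror head, at (232,155) in the left half, stands clear of the mug with about 18 mm to spare, so I can go down.

```bash
python3 -m creep '[{"dx":0,"dy":0,"dz":12,"spin":0,"jaw":1},{"dx":0,"dy":0,"dz":20,"spin":0,"jaw":1},{"dx":0,"dy":0,"dz":25,"spin":0,"jaw":1},{"dx":0,"dy":0,"dz":25,"spin":0,"jaw":1},{"dx":0,"dy":0,"dz":15,"spin":0,"jaw":1},{"dx":0,"dy":0,"dz":10,"spin":0,"jaw":1},{"dx":0,"dy":0,"dz":0,"spin":0,"jaw":1}]'; python3 - <<'E'
from h import *
s=arm.observe();m=R.from_rotvec(s["tool_rot"]).as_matrix();print(s["tcp_pos"],m[:2,:2])
d1=np.array([np.cos(np.radians(-96.2)),np.sin(np.radians(-96.2))]);c=np.array([.4957,-.1183])
t=c-.1732*d1;print("slide in tool axes",m[:2,:2].T@(t-s["tcp_pos"][:2])*1000)
E
```

```text
time: 9.05
tcp_pos: [0.5393, 0.1613, 0.0701]
tool_rot: [-2.335, -2.1, 0.003]
wrist_force: [-0.2, 0.9, -2.5]
finger_gap: 0.0139
finger_force: 30.0
[0.5393 0.1613 0.0701] [[ 0.1059  0.9944]
 [ 0.9944 -0.1059]]
slide in tool axes [-109.4554  -13.4164]
```

```bash
python3 -m creep '[{"dx":-10,"dy":-1.2,"dz":0,"spin":0,"jaw":1},{"dx":-15,"dy":-1.8,"dz":0,"spin":0,"jaw":1},{"dx":-20,"dy":-2.5,"dz":0,"spin":0,"jaw":1},{"dx":-20,"dy":-2.5,"dz":0,"spin":0,"jaw":1},{"dx":-20,"dy":-2.5,"dz":0,"spin":0,"jaw":1},{"dx":-14,"dy":-1.7,"dz":0,"spin":0,"jaw":1},{"dx":-10,"dy":-1.2,"dz":0,"spin":0,"jaw":1},{"dx":0,"dy":0,"dz":0,"spin":0,"jaw":1},{"dx":0,"dy":6,"dz":0,"spin":0.4,"jaw":1},{"dx":0,"dy":6,"dz":0,"spin":0.4,"jaw":1}]'; python3 -m creep '[{"dx":0,"dy":6,"dz":0,"spin":0.4,"jaw":1},{"dx":0,"dy":5,"dz":0,"spin":0.35,"jaw":1},{"dx":0,"dy":0,"dz":0,"spin":0,"jaw":1},{"dx":0,"dy":0,"dz":0,"spin":0,"jaw":1}]';python3 - <<'E'
from h import *
s=arm.observe();m=R.from_rotvec(s["tool_rot"]).as_matrix();yw=np.degrees(np.arctan2(m[1,0],m[0,0]))
print(s["tcp_pos"],yw,m[:2,:2].T@(np.array([.5373,.0498])-s["tcp_pos"][:2])*1000)
s2=arm.camera("side")[:,:,::-1];cv2.imwrite("pics/side3.png",s2)
cv2.imwrite("pics/p.png",cv2.resize(s2[170:310,250:400],None,fx=4.2,fy=4.2,interpolation=2))
E
```

```text
time: 10.05
tcp_pos: [0.5274, 0.053, 0.0714]
tool_rot: [2.41, 2.016, 0.001]
wrist_force: [-0.3, 0.1, -2.1]
finger_gap: 0.0134
finger_force: 30.0
time: 10.45
tcp_pos: [0.5378, 0.0508, 0.0712]
tool_rot: [-2.472, -1.938, 0.0]
wrist_force: [0.3, -0.2, -2.2]
finger_gap: 0.0137
finger_force: 30.0
[0.5378 0.0508 0.0712] 76.20176309907538 [-1.1102 -0.2013]
```

View pics/p.png

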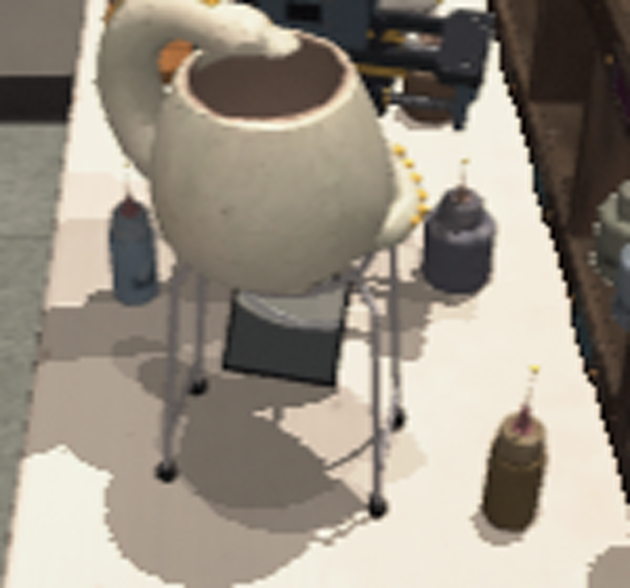

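The glass sits under the mug between the legs. Its lower frame corners are at (224,368) and (335,385), which I compare with the expected projection.

```bash
python3 - <<'E'
from h import *
S=pose("side");s=arm.observe();m=R.from_rotvec(s["tool_rot"]).as_matrix()
meas=[np.array([250+u/4.2-.4,170+v/4.2-.4]) for u,v in((224,368),(335,385))];print("meas",meas)
ax=-m[:,0];ax[2]=0;ax/=np.linalg.norm(ax);lat=np.cross([0,0,1],ax)
H=np.append(s["tcp_pos"][:2],s["tcp_pos"][2]+.0193)
for deg in(38,42.6,47):
    # pitch of whole mirror about pinch, relative to hung 42.6
    p=np.radians(deg-42.6);a=ax*np.cos(p)-np.array([0,0,np.sin(p)]);th=np.radians(deg)
    n=ax*np.sin(th)+np.array([0,0,np.cos(th)]);t=ax*np.cos(th)-np.array([0,0,np.sin(th)])
    g=H+.164*a+.0136*n
    print(deg,g,[proj(*S,g+.031*t+k*.033*lat-.0025*n) for k in(-1,1)])
E
```

```text
meas [array([302.9333, 257.219 ]), array([329.3619, 261.2667])]
38 [ 0.4966 -0.1161  0.1143] [array([301.6467, 252.8883]), array([329.6159, 257.138 ])]
42.6 [ 0.4963 -0.1174  0.1005] [array([301.7999, 257.6856]), array([329.462 , 261.9504])]
47 [ 0.4962 -0.1177  0.0871] [array([302.0611, 261.8119]), array([329.4082, 266.0804])]
```

```bash
python3 -m creep '[{"dx":-1,"dy":0,"dz":0,"spin":0,"jaw":1},{"dx":0,"dy":0,"dz":0,"spin":0,"jaw":1},{"dx":0,"dy":0,"dz":0,"spin":0,"jaw":1},{"dx":0,"dy":0,"dz":0,"spin":0,"jaw":1},{"dx":0,"dy":0,"dz":0,"spin":0,"jaw":1},{"dx":0,"dy":0,"dz":0,"spin":0,"jaw":1},{"dx":0,"dy":0,"dz":0,"spin":0,"jaw":1},{"dx":0,"dy":0,"dz":0,"spin":0,"jaw":1},{"dx":0,"dy":0,"dz":0,"spin":0,"jaw":1}]'; python3 -c "
from workcell import arm
print(arm.sign_off())"
```

```text
time: 11.4
tcp_pos: [0.5376, 0.0497, 0.0712]
tool_rot: [-2.473, -1.937, -0.0]
wrist_force: [0.1, 0.5, -3.0]
finger_gap: 0.0139
finger_force: 30.0
the job is handed in; nothing more can be done
None
```

I handed the job in at 11.4 s, with the mirror held steady under the mug; by my measurements the glass was about 1–2 mm from the sight point and its normal about 2.5° off the needed 45° (limit about 5°), but the sign-off returned no verdict.

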